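# Take the yellow label roll off its spindle and put it in the tray

### The job

Swing the keeper arm of the yellow label roll's holder clear, draw the yellow roll straight up off its spindle without wrenching the spindle, and set it down upright in the empty bay of the teal tray, lowering it to the floor of the bay before you let go. Leave the teal roll on its holder with its keeper across it, and do not disturb the blue roll, the tube rack or the bottle.

Things in the scene. Friction and masses are not known exactly. Their poses are not given: they have to be found in the camera images.
- yellow_roll: Roll of yellow labels wound on a cardboard core: 60 mm outside diameter, 90 mm tall, 26 mm bore, about 0.2 kg. Stands on the yellow holder's base with the spindle through its bore (3 mm play all round). Origin: centre of its underside (15 mm above the bench at the start); z is its axis.
- yellow_holder: Roll holder fixed to the bench: grey base 150 x 120 x 15 mm with a yellow stripe in front; reaches x -60 to +90, y +-60 mm from the origin (base underside, on the spindle axis). Steel spindle, 20 mm in diameter, at x = y = 0, top 98 mm above the bench. Post, 16 mm in diameter, at x = +64 mm, carries the keeper arm; post and hub end 123 mm up.
- yellow_holder_keeper (a joint): Keeper angle: arm 14 mm wide, 113 to 120 mm above the bench, swinging level about the post; at 0 it lies straight across the spindle, 8 mm over the roll, and blocks it. Positive = anticlockwise from above, travel -1.6 to +1.6 rad, swings either way, stays where left. The roll clears it past 0.7 rad; 1.2 leaves room for a gripper.
- yellow_holder_keeper_grip (a point): Middle of the gripped length of the yellow upright round knob on the keeper's free end: 14 mm in diameter, 36 mm tall, standing from 120 to 156 mm above the bench; this point is 141 mm up, 88 mm from the post's axis.
- tray: Teal open tray, fixed to the bench, 240 mm (its x) x 130 mm (its y), walls 40 mm high and 5 mm thick, floor 5 mm thick, one cross wall in the middle making two bays. Origin: centre of its underside. The bay on its +x side holds the blue roll, the bay on its -x side (towards the robot) is empty.
- tray_bay (a point): Centre of the inner floor of the tray's empty bay (5 mm above the bench), axes as the tray; the bay is about 112 mm (x) x 120 mm (y) inside.
- teal_roll: Roll of teal labels, same size as the yellow one, on the teal holder's spindle; stays there. Origin: centre of its underside.
- teal_holder: Roll holder fixed to the bench: grey base 150 x 120 x 15 mm with a teal stripe in front; reaches x -60 to +90, y +-60 mm from the origin (base underside, on the spindle axis). Steel spindle, 20 mm in diameter, at x = y = 0, top 98 mm above the bench. Post, 16 mm in diameter, at x = +64 mm, carries the keeper arm; post and hub end 123 mm up.
- teal_holder_keeper (a joint): Keeper angle: arm 14 mm wide, 113 to 120 mm above the bench, swinging level about the post; at 0 it lies straight across the spindle, 8 mm over the roll, and blocks it. Positive = anticlockwise from above, travel -1.6 to +1.6 rad, swings either way, stays where left. The roll clears it past 0.7 rad; 1.2 leaves room for a gripper. Leave it.
- blue_roll: Low roll of blue labels, 60 mm in diameter, 35 mm tall, lying in the tray's other bay; leave it. Origin: centre of its underside.
- tube_rack: Grey tube rack 90 (x) x 220 (y) x 60 mm with red and purple capped tubes up to 106 mm above the bench; leave it. Origin: centre of its underside.
- bottle: White bottle with a blue label, 52 mm in diameter, 150 mm tall; leave it. Origin: centre of its underside.
Mind the look-alikes: they are no part of the job. Of the things like the yellow_roll, leave any that is purple; of the rest the larger one is meant.

How it is judged (in metres and radians):
On the way, in this order (a step that is already met when the one before it is completed fails the run):
1. the yellow holder's keeper is swung clear of the roll (more than 0.65 rad either way) ((value of joint yellow_holder_keeper above 0.65 rad or value of joint yellow_holder_keeper below -0.65 rad)), for 0.1 s.
2. the yellow roll is drawn up off the spindle, upright (its underside above the spindle's top, tilted less than 0.3 rad) (z of yellow_roll in the frame of yellow_holder above 0.099 m and angle between yellow_roll's own z axis and vertical below 0.3 rad), for 0.05 s.
3. the yellow roll is lowered to the floor of the empty bay (within 10 mm) while still held by the fingers, not dropped (x of yellow_roll in the frame of tray_bay between -0.035 and 0.035 m and y of yellow_roll in the frame of tray_bay between -0.04 and 0.04 m and z of yellow_roll in the frame of tray_bay below 0.01 m and contact force between the fingers and yellow_roll above 0.5 N), for 0.05 s.
At the end, for the whole second after the job is handed in: The yellow roll stands upright (within 0.1 rad), released and at rest, on the floor (within 6 mm) of the tray's empty bay; the teal roll is still down on its spindle with its keeper across it (within 0.45 rad) (x of yellow_roll in the frame of tray_bay between -0.035 and 0.035 m and y of yellow_roll in the frame of tray_bay between -0.04 and 0.04 m and z of yellow_roll in the frame of tray_bay between -0.004 and 0.006 m and angle between yellow_roll's own z axis and vertical below 0.1 rad and linear speed of yellow_roll below 0.02 m/s and horizontal distance between teal_roll and teal_holder below 0.008 m and z of teal_roll in the frame of teal_holder below 0.02 m and not (value of joint teal_holder_keeper above 0.45 rad or value of joint teal_holder_keeper below -0.45 rad)); the robot touches nothing.
It fails at once if the spindle is wrenched: more than 45 N between the yellow roll and its holder (contact force between yellow_roll and yellow_holder above 45 N).
It fails at once if the teal roll is lifted or pushed more than 20 mm (distance of teal_roll from where it was at the start of the episode above 0.02 m).
It fails at once if the teal holder's keeper is swung beyond 0.45 rad (value of joint teal_holder_keeper above 0.45 rad or value of joint teal_holder_keeper below -0.45 rad).
It fails at once if the blue roll is moved more than 25 mm (distance of blue_roll from where it was at the start of the episode above 0.025 m).
It fails at once if the tube rack or the bottle is moved more than 25 mm (distance of any of tube_rack, bottle from where it was at the start of the episode above 0.025 m).
It also fails if it takes over 58 s, if anything falls off the work surface, if the arm or the gripper's body presses on something with over 40 N, if the wrist force passes 120 N, or if a joint passes its speed limit or range.

### The arm

A 6-joint arm with a two-finger parallel gripper is mounted at the origin on the work surface. World frame = base frame: x ahead of the robot, y to its left, z up, the work surface at z = 0. Lengths are in mm, angles in rad, forces in N, time in s.
With the tool pointing down it reaches from about 400 to 925 mm from the base axis. Payload 12.5 kg.
Tool frame: the origin (TCP) lies at the very end of the fingers, on their centre line; the grasp point (between the pads) lies behind it (env.grip_depth is the z of the grasp point in the tool frame, in mm); z points along the fingers, y is the line along which they close (so a half turn about z gives the same grasp; the last joint's range is limited). The gripper opens to 95 mm and grips with 3 to 60 N. Pads are 20 mm wide; open, the fingers measure 119 mm over their backs; the gripper's body (75 mm by 180 mm) begins 59 mm behind the grasp point.
Start: joints at [1.115, 0.491, 1.559, -0, 1.092, -0.106], TCP at [214.178, 587.175, 214.661] pointing down, gripper open.
Joint ranges: [-3.1, 3.1], [-0.84, 2.19], [0.05, 2.79], [-1.13, 4.28], [0.06, 2.93], [-2.69, 2.69]. Speed limits (rad/s): [2.22, 2.22, 2.79, 3.14, 3.14, 3.14].

### API

Orientations are given as [roll, pitch, yaw] about the fixed x, y, z axes, in that order (R = Rz(yaw) Ry(pitch) Rx(roll)).
In Python, from cell import env, optics gives the robot as it stands.
- The arm moves only by the tool step_arm, never from a script. Its argument "moves" is a list of rows, each an object of numbers: "tx", "ty", "tz": the shift along the tool's x, y, z in mm; "roll": the turn about the tool's z in rad. In form: [{"tx": .., "ty": .., "tz": .., "roll": ..}, ...]. A call has 1 to 12 rows; each row is the pose to reach, as a shift and turn from the pose commanded when the call began, along the tool's axes at that moment; what a row does not reach only later rows make up. A row lasts 1/12 s, in which the tool goes at most 41.7 mm and 7.16 degrees, less where a joint would pass 70% of its speed; a pose out of reach is approached as far as the arm can. A call with a gripper value outside its range is refused whole. "grip" is the finger opening in mm, from 0 to 95.1, set as the call begins (left out, the last holds). The fingers move at their own pace and stop on an object; the grip force is fixed at half the most. Time passes only in rows, so rows that repeat a pose let the fingers close. It gives the time, the measured TCP pose, the force, the opening and the grip force at its end, in the units of the state.
- env.state(): the state, without advancing time (a new reading comes with each control period).
- optics.read_camera(name): name is "side" or "top" or "wrist"; returns a dict with "pixels" (400x640x3 uint8, blue, green, red), "mtx" (3x3 intrinsics, pixels), "view" (4x4, takes a point from world to camera coordinates). Camera axes: x right, y down, z forward; pixel columns grow to the right and rows downward; lengths in mm; the calibration is good to about 2 mm. A picture is of the moment at which its call begins. There is no depth.
- env.job_done(): hands the job in; it is judged then, once.
The state is a dict: "t": time; "joints": joint angles; "qvel": joint speeds; "tau": joint torques, N m; "eef_pos": TCP position; "tcp_rot": TCP orientation; "ft_force": force on the tool from outside, world axes, zero at the start; "moment": the same for the moment, N m; "opening": opening from 0.0 (shut) to 1.0 (fully open); "grip_force": force on a finger pad.
Only numpy, scipy, OpenCV 4.12 (cv2) and the standard library are available. Lean on these libraries where they do the work, as an engineer would, in place of code of your own. Each camera call takes 0.05 s, during which the arm holds its last target. There are 200 camera calls.

## Working session

There is one attempt and no reset: what is moved stays moved. The work goes in short steps, Python scripts to look and compute and a tool call to move; the robot and the scene stay as the last step left them, time stands still between calls to the robot, and variables do not carry over. Pictures are saved under pics/ and viewed, at most 10 in all, crops included, and the job is handed in when it is done.

Besides the shell and the picture viewer there is one more tool, called after ">>>" as name([rows], argument=value, ...), one row to a line, values as JSON. step_arm: Moves the arm, as the interface text tells. Its arguments: {"type":"object","properties":{"moves":{"type":"array"},"grip":{"type":"number"}},"required":["moves"]}

```bash
mkdir -p pics; python3 - <<'E'
from cell import env, optics
import cv2
print(env.state(), env.grip_depth)
for n in ("top","side"):
    d=optics.read_camera(n); cv2.imwrite(f"pics/{n}0.png",d["pixels"]); print(n,d["mtx"].tolist(),d["view"].round(4).tolist())
E
```

```text
{'t': 0.0, 'joints': array([ 1.11539190e+00,  4.91534247e-01,  1.55941739e+00,  3.46516771e-05,
        1.09170629e+00, -1.05617296e-01]), 'qvel': array([ 8.08773546e-04,  1.78499267e-03, -3.11080156e-04, -7.92538505e-05,
        1.09432704e-03, -6.49840290e-04]), 'tau': array([ 6.81412330e-04, -6.12637997e+01, -2.58183199e+01,  6.93206163e-02,
        4.82040457e-02, -6.25185066e-05]), 'eef_pos': array([214.06561336, 586.95337587, 214.08851582]), 'tcp_rot': array([-3.14053656e+00, -1.42864167e-04,  2.79178946e+00]), 'ft_force': array([-0.0005909 , -0.40351484,  0.30351713]), 'moment': array([-0.01933875,  0.00137114,  0.01585359]), 'grip_force': 0.0, 'opening': 1.0026250777840888} -18.8
top [[505.6716082381814, 0.0, 330.14851141086694], [0.0, 505.6716082381814, 199.91500800916313], [0.0, 0.0, 1.0]] [[0.0115, -0.9999, -0.0005, -19.6248], [-0.9917, -0.0114, -0.1279, 618.9381], [0.1279, 0.002, -0.9918, 1409.4603], [0.0, 0.0, 0.0, 1.0]]
side [[404.02560038437804, 0.0, 324.65243006657056], [0.0, 404.02560038437804, 204.48747588379408], [0.0, 0.0, 1.0]] [[-0.9672, -0.2536, -0.0138, 576.778], [-0.1646, 0.6673, -0.7264, 167.9879], [0.1934, -0.7003, -0.6871, 963.5759], [0.0, 0.0, 0.0, 1.0]]
```

View pics/top0.png

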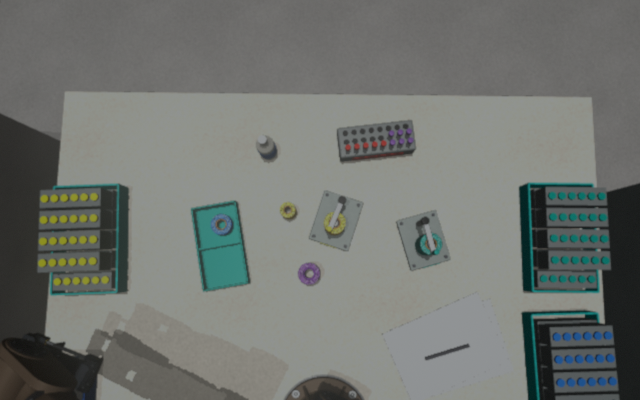

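View pics/side0.png

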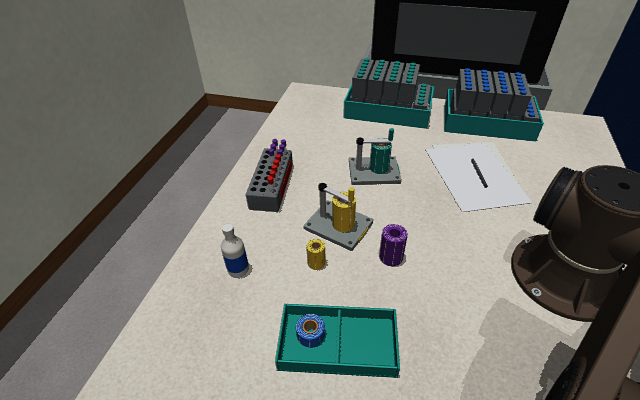

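The yellow candidates in the top image are the roll on the holder at (334,223), the small yellow one standing free at (288,211), and the purple one at (309,273). The roll on the holder fits: it isn't purple, and it is the larger yellow one. The tray is at about (220,245), with its empty bay in the lower half. I'll confirm with a crop and measure.

```bash
cat > h.py <<'E'
import cv2, numpy as np
from cell import env, optics
def cast(d,uv,z):
    """pixels -> world points on the plane at height z"""
    V=d["view"]; R=V[:3,:3]; c=-R.T@V[:3,3]
    p=cv2.undistortPoints(np.float64(uv).reshape(-1,1,2),d["mtx"],None).reshape(-1,2)
    r=np.c_[p,np.ones(len(p))]@R
    return c+r*((z-c[2])/r[:,2])[:,None]
def proj(d,P):
    V=d["view"]; return cv2.projectPoints(np.float64(P).reshape(-1,1,3),cv2.Rodrigues(V[:3,:3])[0],V[:3,3],d["mtx"],None)[0].reshape(-1,2)
def hsvmask(d,lo,hi,box=None):
    m=cv2.inRange(cv2.cvtColor(d["pixels"],cv2.COLOR_BGR2HSV),lo,hi)
    if box:
        k=np.zeros_like(m);x0,y0,x1,y1=box;k[y0:y1,x0:x1]=255;m&=k
    return m
def biggest(m):
    return max(cv2.findContours(m,cv2.RETR_EXTERNAL,cv2.CHAIN_APPROX_NONE)[0],key=cv2.contourArea)
E
python3 - <<'E'
from h import *
d=optics.read_camera("top"); s=optics.read_camera("side")
a=cv2.resize(d["pixels"][170:290,180:370],None,fx=4,fy=4,interpolation=cv2.INTER_CUBIC)
b=cv2.resize(s["pixels"][170:275,290:420],None,fx=3,fy=3,interpolation=cv2.INTER_CUBIC)
cv2.imwrite("pics/crop.png",cv2.resize(a,(760,480))[:, :]); cv2.imwrite("pics/cropside.png",b)
# tray rim outline
m=hsvmask(d,(78,90,40),(98,255,255),(180,190,260,300)); m=cv2.morphologyEx(m,cv2.MORPH_CLOSE,np.ones((9,9)))
r=cv2.minAreaRect(biggest(m)); bp=cv2.boxPoints(r); print("tray px",bp.tolist())
w=cast(d,bp,40); print(w.round(1).tolist(), "ctr",w.mean(0), np.linalg.norm(w-np.roll(w,1,0),axis=1))
# holder base: grey low-sat darker than bench
m=hsvmask(d,(0,0,60),(179,255,135),(300,180,372,260))
hsv=cv2.cvtColor(d["pixels"],cv2.COLOR_BGR2HSV); print("base",hsv[235,318],"bench",hsv[190,300],"yel",hsv[228,328])
m=hsvmask(d,(20,90,40),(35,255,255),(310,190,372,260)); ys,xs=np.nonzero(m); print("yellow",xs.min(),xs.max(),ys.min(),ys.max(),biggest(m).reshape(-1,2).mean(0))
E
```

```text
tray px [[189.61082458496094, 207.53515625], [235.1594696044922, 200.34326171875], [248.28648376464844, 283.4811096191406], [202.7378387451172, 290.6730041503906]]
[[592.5, 389.2, 40.0], [614.7, 259.6, 40.0], [380.1, 214.4, 40.0], [358.7, 341.4, 40.0]] ctr [486.50212567 301.15661036  40.        ] [238.63797261 131.43923854 238.98391644 128.72283683]
base [ 75  12 126] bench [ 53   7 148] yel [ 31 136 146]
yellow 324 344 213 233 [333.98979592 223.51020408]
```

View pics/crop.png

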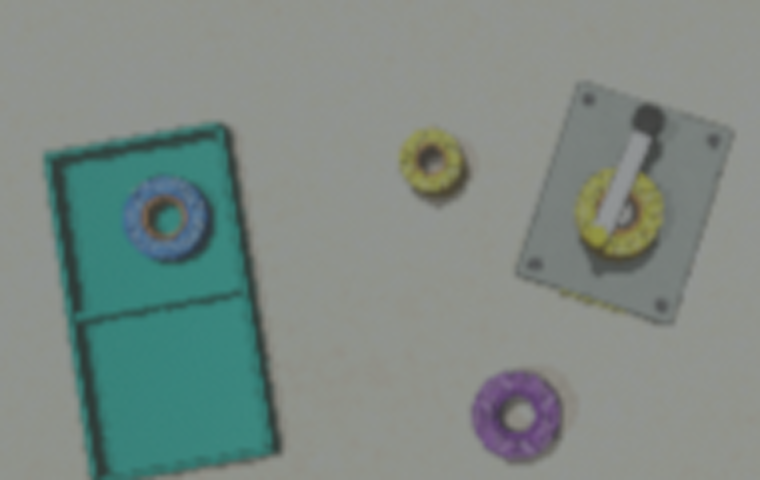

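The crop confirms it: the large yellow roll is on the grey holder at crop (620,212), under its white keeper with the knob at (600,238). The small yellow roll stands free at (432,160) and the purple one at (517,416). The blue roll is in the far bay, so the near bay is empty.

```bash
python3 - <<'E'
from h import *
d=optics.read_camera("top"); s=optics.read_camera("side")
px=np.array([(580,82),(734,130),(672,325),(516,272)])/4+[180,170]
w=cast(d,px,15); print("base",w.round(1).tolist(),"ctr",w.mean(0))
ux=(w[0]+w[1]-w[2]-w[3]); ux/=np.linalg.norm(ux); yaw=np.arctan2(ux[1],ux[0]); print("yaw",yaw,"spindle from base",w.mean(0)-15*ux)
c=lambda x,y,z: cast(d,np.array([[x,y]])/4+[180,170],z)[0].round(1)
print("roll top",c(619,212,105),"hub",c(648,118,123),"knob",c(600,238,156),"purple",c(517,416,90),"small",c(432,160,60))
for z in(35,45,60,75,90,105): print(z,c(517,416,z),c(432,160,z))
m=hsvmask(s,(20,110,60),(35,255,255),(325,180,375,240)); print("side bbox yellow",cv2.boundingRect(biggest(m)))
# tray orient/bay
print(proj(s,[[*(w.mean(0)-15*ux)[:2],105]]))
st=env.state(); print(st["t"],st["eef_pos"],st["tcp_rot"])
b=optics.read_camera("wrist"); print(b["view"].round(3).tolist(),b["mtx"].tolist())
E
```

```text
base [[649.9, 2.9, 15.0], [615.8, -109.7, 15.0], [474.0, -65.5, 15.0], [510.7, 47.3, 15.0]] ctr [562.60786392 -31.25444739  15.        ]
yaw -0.3053610491946378 spindle from base [548.30178688 -26.74488427  15.        ]
roll top [547.6 -25.9 105. ] hub [609.9 -44.7 123. ] knob [526.1 -13.3 156. ] purple [409.2  41.8  90. ] small [586.5 105.9  60. ]
35 [408.3  44.   35. ] [589.2 108.   35. ]
45 [408.4  43.6  45. ] [588.1 107.2  45. ]
60 [408.7  43.   60. ] [586.5 105.9  60. ]
75 [409.   42.4  75. ] [584.9 104.6  75. ]
90 [409.2  41.8  90. ] [583.3 103.3  90. ]
105 [409.5  41.2 105. ] [581.6 102.  105. ]
side bbox yellow (332, 187, 24, 45)
[[345.2398279  197.98289035]]
0.3 [214.16424061 587.11118257 214.44443812] [-3.14128939e+00 -3.54523266e-05  2.79176673e+00]
[[0.343, 0.939, -0.0, -624.128], [0.91, -0.332, 0.247, -29.726], [0.232, -0.085, -0.969, 389.639], [0.0, 0.0, 0.0, 1.0]] [[341.2052541854941, 0.0, 322.61697391187954], [0.0, 341.2052541854941, 197.75098101634964], [0.0, 0.0, 1.0]]
```

>>> step_arm([
  {"tx": -499,"ty": -457,"roll": -0.045},
  {"tx": -499,"ty": -457,"roll": -0.045},
  {"tx": -499,"ty": -457,"roll": -0.045},
  {"tx": -499,"ty": -457,"roll": -0.045},
  {"tx": -499,"ty": -457,"roll": -0.045},
  {"tx": -499,"ty": -457,"roll": -0.045},
  {"tx": -499,"ty": -457,"roll": -0.045},
  {"tx": -499,"ty": -457,"roll": -0.045},
  {"tx": -499,"ty": -457,"roll": -0.045},
  {"tx": -499,"ty": -457,"roll": -0.045},
  {"tx": -499,"ty": -457,"roll": -0.045},
  {"tx": -499,"ty": -457,"roll": -0.045},
])

```text
validation failed for argument at $.mo...
```

>>> step_arm([
  {"tx": -499,"ty": -457,"tz": 0,"roll": -0.045},
  {"tx": -499,"ty": -457,"tz": 0,"roll": -0.045},
  {"tx": -499,"ty": -457,"tz": 0,"roll": -0.045},
  {"tx": -499,"ty": -457,"tz": 0,"roll": -0.045},
  {"tx": -499,"ty": -457,"tz": 0,"roll": -0.045},
  {"tx": -499,"ty": -457,"tz": 0,"roll": -0.045},
  {"tx": -499,"ty": -457,"tz": 0,"roll": -0.045},
  {"tx": -499,"ty": -457,"tz": 0,"roll": -0.045},
  {"tx": -499,"ty": -457,"tz": 0,"roll": -0.045},
  {"tx": -499,"ty": -457,"tz": 0,"roll": -0.045},
  {"tx": -499,"ty": -457,"tz": 0,"roll": -0.045},
  {"tx": -499,"ty": -457,"tz": 0,"roll": -0.045},
])

```text
t: 1.35
eef_pos: [445.4, 141.6, 214.9]
tcp_rot: [3.141, 0.001, 2.837]
ft_force: [0.6, 1.2, 0.1]
opening: 1.001
grip_force: 0.0
```

>>> step_arm([
  {"tx": -123,"ty": -123,"tz": 0,"roll": 0},
  {"tx": -123,"ty": -123,"tz": 0,"roll": 0},
  {"tx": -123,"ty": -123,"tz": 0,"roll": 0},
  {"tx": -123,"ty": -123,"tz": 0,"roll": 0},
  {"tx": -123,"ty": -123,"tz": 0,"roll": 0},
  {"tx": -123,"ty": -123,"tz": 0,"roll": 0},
  {"tx": -123,"ty": -123,"tz": 0,"roll": 0},
  {"tx": -123,"ty": -123,"tz": 0,"roll": 0},
])

```text
t: 2.02
eef_pos: [524.6, -9.5, 214.6]
tcp_rot: [3.141, -0.001, 2.838]
ft_force: [0.8, -0.2, -0.5]
opening: 1.0
grip_force: 0.0
```

```bash
python3 - <<'E'
from h import *
d=optics.read_camera("wrist"); cv2.imwrite("pics/w1.png",d["pixels"]); s=env.state(); print(s["t"],s["eef_pos"],s["tcp_rot"],s["joints"])
print(proj(d,[[526,-13,156],[609,-46,123],[548,-26,105]]))
E
```

```text
2.0667 [524.60063588  -9.31821263 214.73004145] [ 3.14141174e+00 -3.02652178e-04  2.83828851e+00] [-1.43811164e-01  3.48947140e-01  1.80263043e+00  2.71091882e-04
  9.90285179e-01 -1.41145204e+00]
[[319.72518223 213.41645608]
 [312.51950673 301.59345145]
 [313.50928332 223.85238725]]
```

View pics/w1.png

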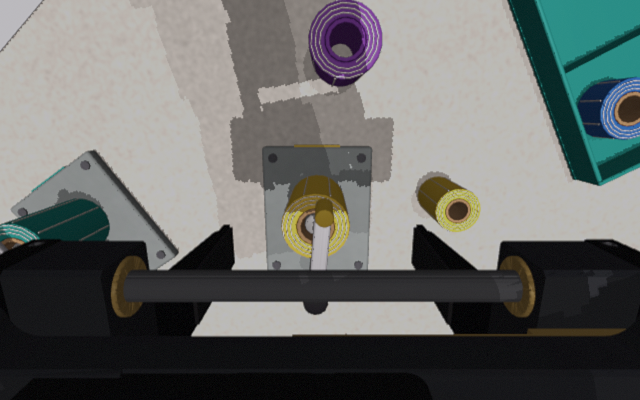

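The wrist view shows the knob at about (323,213), the roll's top face at about (316,224) and the post hub at (315,305). An enlarged crop will refine these.

```bash
python3 - <<'E'
from h import *
im=cv2.imread("pics/w1.png"); cv2.imwrite("pics/w1c.png",cv2.resize(im[160:310,260:380],None,fx=4,fy=4,interpolation=cv2.INTER_CUBIC))
E
```

```text
(no output)
```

View pics/w1c.png

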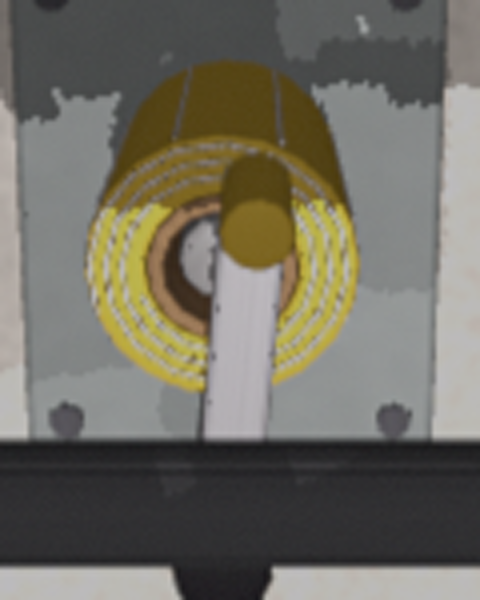

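The knob's top is at pixel (324,218.5). The roll's top face is centred at (315.5,226).

```bash
python3 - <<'E'
from h import *
d=optics.read_camera("wrist")
k=cast(d,[(324,218.5)],156)[0]; r=cast(d,[(315.5,226.2)],105)[0]; print(k,r)
p=r[:2]+64*np.array([.954,-.300]); print("post",p, np.linalg.norm(k[:2]-p), np.arctan2(*(k[:2]-p)[::-1]))
s=env.state(); e=s["eef_pos"]; y=s["tcp_rot"][2]; print(e,y)
tx=np.array([np.cos(y),np.sin(y)]); ty=np.array([np.sin(y),-np.cos(y)])
D=k[:2]-e[:2]; print("to knob",D@tx,D@ty)
a0=np.arctan2(*(k[:2]-p)[::-1])
for a in np.arange(0,1.61,.15):
    q=p+88*np.array([np.cos(a0+a),np.sin(a0+a)]); D=q-k[:2]; print(round(a,2),(D@tx).round(1),(D@ty).round(1))
E
```

```text
[530.57365641 -11.06955331 156.        ] [550.69079566 -24.8203474  105.        ]
post [611.74679566 -44.0203474 ] 87.60612631211713 2.755982762210253
[524.73080024  -9.29456606 214.83329315] 2.838613878959367
to knob -6.106318942777385 0.04916151879381713
0.0 0.4 0.0
0.15 0.5 -13.2
0.3 -1.4 -26.2
0.45 -5.2 -38.8
0.6 -10.8 -50.8
0.75 -18.2 -61.7
0.9 -27.1 -71.4
1.05 -37.4 -79.7
1.2 -48.8 -86.3
1.35 -61.0 -91.2
1.5 -73.9 -94.2
```

>>> step_arm([
  {"tx": -6,"ty": 0,"tz": 0,"roll": 0},
  {"tx": -6,"ty": 0,"tz": 28,"roll": 0},
  {"tx": -6,"ty": 0,"tz": 28,"roll": 0},
  {"tx": -6,"ty": 0,"tz": 28,"roll": 0},
  {"tx": -6,"ty": 0,"tz": 28,"roll": 0},
  {"tx": -6,"ty": 0,"tz": 28,"roll": 0},
], grip=24)

```text
t: 2.62
eef_pos: [531.4, -12.3, 187.6]
tcp_rot: [3.141, 0.001, 2.837]
ft_force: [0.6, 0.5, 0.1]
opening: 0.636
grip_force: 0.0
```

```bash
python3 - <<'E'
from h import *
d=optics.read_camera("wrist"); cv2.imwrite("pics/w2.png",d["pixels"][100:350,180:480]); s=env.state(); print(s["t"],s["eef_pos"],s["opening"])
E
```

```text
2.6667 [531.36199698 -12.39176948 187.57009392] 0.5930108468694777
```

View pics/w2.png

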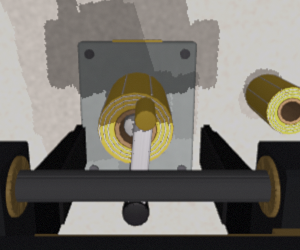

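The knob lies midway between the fingers at crop (145,122), so I'll finish closing to a cage and go down.

>>> step_arm([
  {"tx": 1,"ty": 1,"tz": 0,"roll": 0},
  {"tx": 1,"ty": 1,"tz": 0,"roll": 0},
  {"tx": 1,"ty": 1,"tz": 0,"roll": 0},
  {"tx": 1,"ty": 1,"tz": 0,"roll": 0},
  {"tx": 1,"ty": 1,"tz": 0,"roll": 0},
  {"tx": 1,"ty": 1,"tz": 20,"roll": 0},
  {"tx": 1,"ty": 1,"tz": 40,"roll": 0},
  {"tx": 1,"ty": 1,"tz": 57,"roll": 0},
  {"tx": 1,"ty": 1,"tz": 57,"roll": 0},
  {"tx": 1,"ty": 1,"tz": 57,"roll": 0},
])

```text
t: 3.5
eef_pos: [530.2, -11.2, 129.4]
tcp_rot: [-3.141, -0.001, 2.837]
ft_force: [0.2, -0.1, -0.2]
opening: 0.255
grip_force: 0.0
```

>>> step_arm([
  {"tx": 0,"ty": -11,"tz": 0,"roll": -0.08},
  {"tx": -1,"ty": -23,"tz": 0,"roll": -0.15},
  {"tx": -4,"ty": -34,"tz": 0,"roll": -0.23},
  {"tx": -8,"ty": -44.5,"tz": 0,"roll": -0.3},
  {"tx": -13.5,"ty": -54.5,"tz": 0,"roll": -0.38},
  {"tx": -20,"ty": -64,"tz": 0,"roll": -0.45},
  {"tx": -28,"ty": -72,"tz": 0,"roll": -0.53},
  {"tx": -37,"ty": -79,"tz": 0,"roll": -0.6},
  {"tx": -47,"ty": -85,"tz": 0,"roll": -0.68},
  {"tx": -57,"ty": -90,"tz": 0,"roll": -0.75},
  {"tx": -68,"ty": -93,"tz": 0,"roll": -0.83},
  {"tx": -79,"ty": -95,"tz": 0,"roll": -0.9},
])

```text
t: 4.5
eef_pos: [577.8, -126.2, 131.2]
tcp_rot: [-3.141, 0.001, -2.543]
ft_force: [-0.9, 0.2, -0.1]
opening: 0.252
grip_force: 0.6
```

```bash
python3 - <<'E'
from h import *
s=env.state(); print(s["t"],s["eef_pos"],s["opening"],s["joints"],s["ft_force"],s["tcp_rot"])
p=np.array([611.7,-44]); v=s["eef_pos"][:2]-p; print(np.linalg.norm(v), (np.arctan2(v[1],v[0])-(np.pi-.305))%6.283)
d=optics.read_camera("wrist"); cv2.imwrite("pics/w3.png",d["pixels"])
E
```

```text
4.5 [ 577.83384666 -126.16463701  131.16929523] 0.2522541227474889 [-3.26662726e-01  5.37962279e-01  1.73228964e+00  1.19298124e-04
  8.70067491e-01 -2.49643351e+00] [-0.87765215  0.22790948 -0.10562205] [-3.14063022e+00  8.38568977e-04 -2.54269466e+00]
88.8703770532686 1.4846537947315026
```

View pics/w3.png

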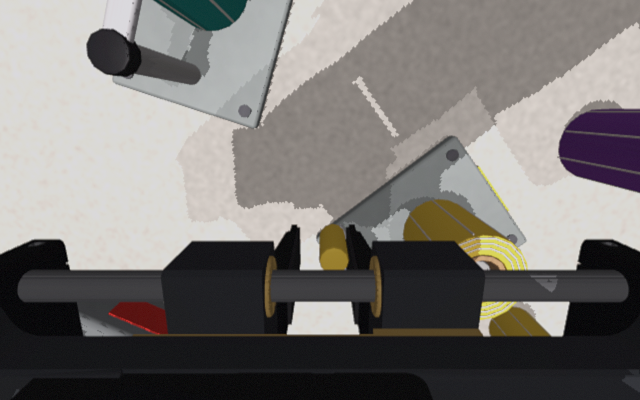

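The knob is still in the cage at (333,245) and the keeper is at about 1.45 rad, clear of the roll. Next I'll lift out and go over the roll.

>>> step_arm([
  {"tx": 0,"ty": 0,"tz": -40,"roll": 0},
  {"tx": 0,"ty": 0,"tz": -80,"roll": 0},
  {"tx": 0,"ty": 0,"tz": -85,"roll": 0},
  {"tx": -5,"ty": 20,"tz": -85,"roll": 0.12},
  {"tx": -15,"ty": 40,"tz": -85,"roll": 0.24},
  {"tx": -20,"ty": 60,"tz": -85,"roll": 0.36},
  {"tx": -30,"ty": 80,"tz": -85,"roll": 0.48},
  {"tx": -35,"ty": 99,"tz": -85,"roll": 0.6},
  {"tx": -35,"ty": 99,"tz": -85,"roll": 0.72},
  {"tx": -35,"ty": 99,"tz": -85,"roll": 0.84},
  {"tx": -35,"ty": 99,"tz": -85,"roll": 0.9},
  {"tx": -35,"ty": 99,"tz": -85,"roll": 0.9},
], grip=90)

```text
t: 5.55
eef_pos: [550.6, -23.7, 215.7]
tcp_rot: [3.141, 0.002, 2.833]
ft_force: [0.7, -0.5, 0.4]
opening: 0.944
grip_force: 0.0
```

```bash
python3 - <<'E'
from h import *
d=optics.read_camera("wrist"); s=env.state(); print(s["t"],s["eef_pos"],s["opening"],s["tcp_rot"])
cv2.imwrite("pics/w4.png",cv2.resize(d["pixels"][150:350,200:440],None,fx=3,fy=3,interpolation=cv2.INTER_CUBIC))
print(proj(d,[[550.7,-24.8,105],[550.7,-24.8,98]]))
E
```

```text
5.6 [550.64621295 -23.81406762 215.5642454 ] 0.9431378191092915 [3.14130943e+00 1.43760906e-03 2.83716006e+00]
[[322.32579832 193.00584362]
 [322.32748443 191.11045141]]
```

View pics/w4.png

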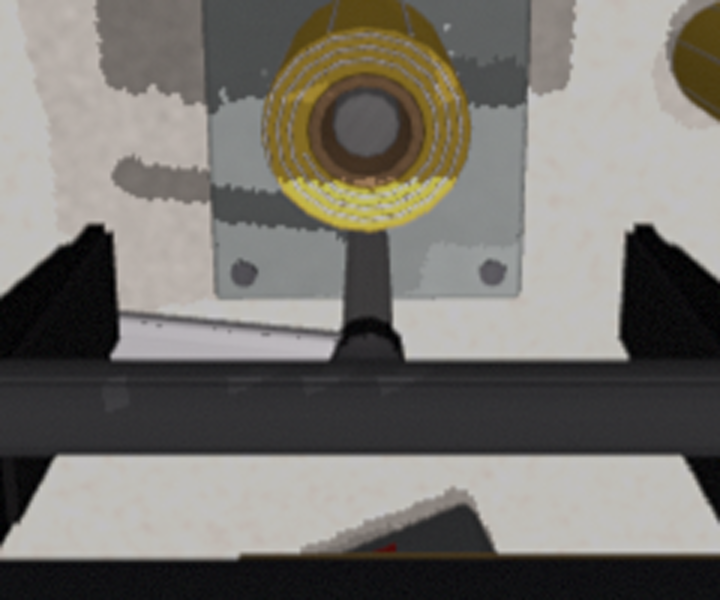

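The roll's top is centred at pixel (322,193), exactly as predicted. The keeper lies off to the side, so I can descend.

>>> step_arm([
  {"tx": 0,"ty": -1,"tz": 30,"roll": 0},
  {"tx": 0,"ty": -1,"tz": 60,"roll": 0},
  {"tx": 0,"ty": -1,"tz": 85,"roll": 0},
  {"tx": 0,"ty": -1,"tz": 100,"roll": 0},
  {"tx": 0,"ty": -1,"tz": 115,"roll": 0},
  {"tx": 0,"ty": -1,"tz": 130,"roll": 0},
  {"tx": 0,"ty": -1,"tz": 145,"roll": 0},
  {"tx": 0,"ty": -1,"tz": 156,"roll": 0},
  {"tx": 0,"ty": -1,"tz": 156,"roll": 0},
])

```text
t: 6.35
eef_pos: [549.7, -24.9, 57.1]
tcp_rot: [-3.141, -0.002, 2.838]
ft_force: [-0.1, 0.2, -0.5]
opening: 0.947
grip_force: 0.0
```

>>> step_arm([
  {"tx": 0,"ty": 0,"tz": 0,"roll": 0},
  {"tx": 0,"ty": 0,"tz": 0,"roll": 0},
  {"tx": 0,"ty": 0,"tz": 0,"roll": 0},
  {"tx": 0,"ty": 0,"tz": 0,"roll": 0},
  {"tx": 0,"ty": 0,"tz": 0,"roll": 0},
  {"tx": 0,"ty": 0,"tz": 0,"roll": 0},
  {"tx": 0,"ty": 0,"tz": 0,"roll": 0},
], grip=50)

```text
t: 6.93
eef_pos: [550.6, -24.9, 59.2]
tcp_rot: [3.141, 0.001, 2.837]
ft_force: [-0.7, 0.6, 6.9]
opening: 0.639
grip_force: 30.0
```

>>> step_arm([
  {"tx": 0,"ty": 0,"tz": -3,"roll": 0},
  {"tx": 0,"ty": 0,"tz": -8,"roll": 0},
  {"tx": 0,"ty": 0,"tz": -16,"roll": 0},
  {"tx": 0,"ty": 0,"tz": -26,"roll": 0},
  {"tx": 0,"ty": 0,"tz": -38,"roll": 0},
  {"tx": 0,"ty": 0,"tz": -50,"roll": 0},
  {"tx": 0,"ty": 0,"tz": -62,"roll": 0},
  {"tx": 0,"ty": 0,"tz": -74,"roll": 0},
  {"tx": 0,"ty": 0,"tz": -86,"roll": 0},
  {"tx": 0,"ty": 0,"tz": -100,"roll": 0},
  {"tx": 0,"ty": 0,"tz": -125,"roll": 0},
  {"tx": 0,"ty": 0,"tz": -150,"roll": 0},
])

```text
t: 7.93
eef_pos: [549.8, -24.8, 210.1]
tcp_rot: [3.142, -0.001, 2.837]
ft_force: [0.4, 0.1, -3.0]
opening: 0.636
grip_force: 30.0
```

>>> step_arm([
  {"tx": 10,"ty": 13,"tz": 0,"roll": 0},
  {"tx": 28,"ty": 35,"tz": 0,"roll": 0},
  {"tx": 48,"ty": 60,"tz": 0,"roll": 0},
  {"tx": 70,"ty": 88,"tz": 0,"roll": 0},
  {"tx": 92,"ty": 116,"tz": 0,"roll": 0},
  {"tx": 114,"ty": 143,"tz": 0,"roll": 0},
  {"tx": 136,"ty": 171,"tz": 0,"roll": 0},
  {"tx": 158,"ty": 199,"tz": 0,"roll": 0},
  {"tx": 178,"ty": 224,"tz": 0,"roll": 0},
  {"tx": 196,"ty": 246,"tz": 0,"roll": 0},
  {"tx": 206,"ty": 259,"tz": 0,"roll": 0},
  {"tx": 210,"ty": 264,"tz": 0,"roll": 0},
])

```text
t: 8.93
eef_pos: [428.1, 291.9, 209.5]
tcp_rot: [3.141, 0.0, 2.839]
ft_force: [0.4, -0.3, -2.1]
opening: 0.64
grip_force: 30.0
```

```bash
python3 - <<'E'
from h import *
d=optics.read_camera("wrist"); s=env.state(); print(s["t"],s["eef_pos"],s["opening"],s["grip_force"])
cv2.imwrite("pics/w5.png",d["pixels"])
R=np.array([[np.cos(.196),-np.sin(.196)],[np.sin(.196),np.cos(.196)]]); c=np.array([486.5,301.2])
P=[[*(c+R@q),40] for q in np.array([(-120,-65),(-120,65),(0,-65),(0,65)])]; print(proj(d,P).round().tolist())
# side view: roll's underside
t=optics.read_camera("side"); m=hsvmask(t,(20,110,50),(35,255,255),(300,100,420,400)); 
cs=cv2.findContours(m,cv2.RETR_EXTERNAL,cv2.CHAIN_APPROX_NONE)[0]; print([cv2.boundingRect(k) for k in cs if cv2.contourArea(k)>60])
e=s["eef_pos"]; print(proj(t,[[e[0],e[1],e[2]-44],[e[0],e[1],e[2]+46]]))
E
```

```text
8.9833 [428.31470626 291.59845912 209.35550481] 0.634049591191839 29.999828129075468
[[235.0, 158.0], [351.0, 93.0], [295.0, 256.0], [404.0, 200.0]]
[(357, 266, 37, 49), (307, 239, 18, 31)]
[[372.50000175 299.84674734]
 [376.18525926 269.07436848]]
```

View pics/w5.png

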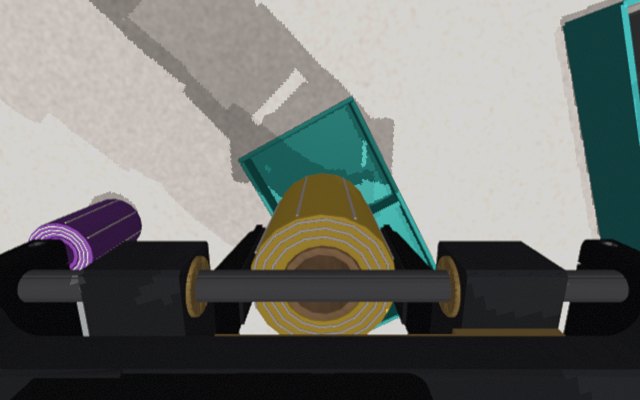

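The roll is held upright at (322,270) above the empty bay. The tray corners at (240,158) and (352,98) are about 4 mm from the prediction, so I'll correct for that while lowering.

>>> step_arm([
  {"tx": -3,"ty": 2,"tz": 20,"roll": 0},
  {"tx": -3,"ty": 2,"tz": 45,"roll": 0},
  {"tx": -3,"ty": 2,"tz": 70,"roll": 0},
  {"tx": -3,"ty": 2,"tz": 92,"roll": 0},
  {"tx": -3,"ty": 2,"tz": 110,"roll": 0},
  {"tx": -3,"ty": 2,"tz": 124,"roll": 0},
  {"tx": -3,"ty": 2,"tz": 136,"roll": 0},
  {"tx": -3,"ty": 2,"tz": 145,"roll": 0},
  {"tx": -3,"ty": 2,"tz": 150,"roll": 0},
  {"tx": -3,"ty": 2,"tz": 153,"roll": 0},
  {"tx": -3,"ty": 2,"tz": 155,"roll": 0},
  {"tx": -3,"ty": 2,"tz": 155,"roll": 0},
])

```text
t: 10.03
eef_pos: [433.0, 290.8, 53.8]
tcp_rot: [3.141, 0.0, 2.837]
ft_force: [-0.4, -0.0, -1.8]
opening: 0.638
grip_force: 30.0
```

>>> step_arm([
  {"tx": 0,"ty": 0,"tz": 1,"roll": 0},
  {"tx": 0,"ty": 0,"tz": 2,"roll": 0},
  {"tx": 0,"ty": 0,"tz": 3,"roll": 0},
  {"tx": 0,"ty": 0,"tz": 4,"roll": 0},
  {"tx": 0,"ty": 0,"tz": 4,"roll": 0},
  {"tx": 0,"ty": 0,"tz": 4,"roll": 0},
])

```text
t: 10.53
eef_pos: [432.7, 291.0, 49.6]
tcp_rot: [3.142, -0.0, 2.837]
ft_force: [0.5, -0.4, -1.8]
opening: 0.635
grip_force: 30.0
```

Not yet in contact. I'll ease down further.

>>> step_arm([
  {"tx": 0,"ty": 0,"tz": 0.5,"roll": 0},
  {"tx": 0,"ty": 0,"tz": 1,"roll": 0},
  {"tx": 0,"ty": 0,"tz": 1,"roll": 0},
  {"tx": 0,"ty": 0,"tz": 1,"roll": 0},
])

```text
t: 10.87
eef_pos: [432.8, 291.1, 49.2]
tcp_rot: [3.141, 0.0, 2.837]
ft_force: [-2.1, -0.5, 5.5]
opening: 0.637
grip_force: 30.0
```

It's on the floor: the vertical force went from -1.8 to +5.5 N. Next I release and retreat.

>>> step_arm([
  {"tx": 0,"ty": 0,"tz": 0,"roll": 0},
  {"tx": 0,"ty": 0,"tz": 0,"roll": 0},
  {"tx": 0,"ty": 0,"tz": 0,"roll": 0},
  {"tx": 0,"ty": 0,"tz": 0,"roll": 0},
  {"tx": 0,"ty": 0,"tz": 0,"roll": 0},
  {"tx": 0,"ty": 0,"tz": 0,"roll": 0},
], grip=85)

```text
t: 11.37
eef_pos: [432.7, 291.0, 48.6]
tcp_rot: [3.142, -0.0, 2.837]
ft_force: [0.7, 0.3, 0.3]
opening: 0.889
grip_force: 0.0
```

>>> step_arm([
  {"tx": 0,"ty": 0,"tz": -10,"roll": 0},
  {"tx": 0,"ty": 0,"tz": -25,"roll": 0},
  {"tx": 0,"ty": 0,"tz": -45,"roll": 0},
  {"tx": 0,"ty": 0,"tz": -70,"roll": 0},
  {"tx": 0,"ty": 0,"tz": -100,"roll": 0},
  {"tx": 0,"ty": 0,"tz": -130,"roll": 0},
  {"tx": 0,"ty": 0,"tz": -150,"roll": 0},
  {"tx": 0,"ty": 0,"tz": -150,"roll": 0},
  {"tx": 0,"ty": 0,"tz": -150,"roll": 0},
])

```text
t: 12.12
eef_pos: [432.8, 291.0, 200.0]
tcp_rot: [3.14, 0.002, 2.837]
ft_force: [-0.3, -0.2, 0.2]
opening: 0.891
grip_force: 0.0
```

```bash
python3 - <<'E'
from h import *
d=optics.read_camera("wrist"); t=optics.read_camera("side")
cv2.imwrite("pics/fin.png",np.hstack([cv2.resize(d["pixels"],(400,250)),t["pixels"][120:370,240:640]]))
s=env.state(); print(s["t"],s["eef_pos"],s["grip_force"],s["opening"])
E
```

```text
12.2167 [432.26883974 290.71856627 198.07304947] 0.0 0.8935988010722654
```

View pics/fin.png

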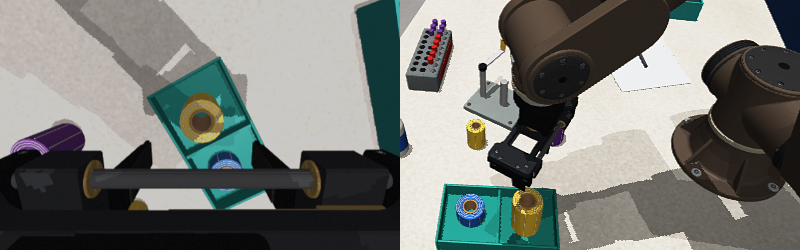

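The yellow roll stands upright in the middle of the near bay, at (203,120) on the left and (527,212) on the right. The blue roll is undisturbed and the gripper is clear.

```bash
python3 -c "
from cell import env
print(env.job_done())"
```

```text
the job is handed in; nothing more can be done
None
```

I swung the yellow holder's keeper clear, drew the yellow roll straight up off its spindle, lowered it to the floor of the tray's empty bay and released it upright; I handed the job in at about 12 s, and no verdict was returned.

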